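# Clear down the specimen bench: pots, culture bottles and stain to their own trays

### The arm

A 6-joint arm with a two-finger parallel gripper is mounted at the origin on the work surface. World frame = base frame: x ahead of the robot, y to its left, z up, the work surface at z = 0. Lengths are in m, angles in degrees, forces in N, time in s.
With the tool pointing down it reaches from about 0.375 to 0.975 m from the base axis. Payload 3.8 kg.
Tool frame: the origin (TCP) lies midway between the tips of the shut fingers; the grasp point (between the pads) lies 19 mm behind it; z points along the fingers, y is the direction in which the jaws open and shut (so a half turn about z gives the same grasp; the last joint's range is limited). The gripper opens to 85 mm and grips with 20 to 120 N. Pads are 22 mm wide; open, the fingers measure 114 mm over their backs; the gripper's body (76 mm by 85 mm) begins 54 mm behind the grasp point. The pads swing forward as they close: fully open they stand 13 mm farther back than shut.
Start: joints at [63.776, 15.12, 91.902, -0, 72.978, -2.114], TCP at [0.276, 0.616, 0.231] pointing down, gripper open.
Joint ranges: [-150.88, 150.88], [-54.13, 125.18], [17.81, 147.31], [-75.09, 255.09], [0, 152.58], [-146.25, 146.25]. Speed limits (degrees/s): [147.25, 147.25, 180, 180, 180, 180].

### API

Orientations are given as a 3x3 rotation matrix whose columns are the frame's x, y, z axes.
In Python, from rig import arm gives the robot as it stands. Calls block until the motion is done:
- arm.movep(position, orientation): joint-space move of the TCP to a pose.
- arm.move_straight(position, v=0.15, ori=None, stop_force=None): straight line of the TCP; ori=None keeps the orientation; v is the mean speed in m/s. With stop_force (N) it stops when the force on the tool has changed by that much, and returns True; else False.
- arm.movej(angles): joint-space move.
- arm.gripper_to(opening): finger opening in m; the grip force is fixed at half the most; returns when the fingers have stopped.
- arm.hold(seconds).
- arm.solve_ik(position, orientation): joint angles nearest the present ones, or None.
- arm.observe(): the state.
- arm.camera(name): name is "scene" or "top" or "wrist"; returns (picture, depth): 420x560x3 uint8, blue, green, red; 420x560 float32, m along the optical axis (not along the pixel's ray), 0 where there is no reading.
- arm.camera_info(name): a dict with "camera_matrix" (3x3 intrinsics, pixels), "k1" (the pictures are not rectified: a ray, as slopes to the right and down, at radius r is drawn at 1 + k1 r^2 times it, then the intrinsics apply), "rvec" (rotation vector, rad) and "tvec" (3), from world to camera coordinates, as OpenCV has them; the wrist camera has in their place "hand_eye" (4x4, takes a point from camera to tool coordinates, whose origin is the TCP and whose axes are the flange's). Camera axes: x right, y down, z forward; pixel columns grow to the right and rows downward; lengths in m; the calibration is good to about 2 mm. A picture is of the moment at which its call begins: read the wrist's pose just before it. camera_info takes no time and is no camera call.
A pose or a line that the arm cannot do raises arm.MotionError and nothing moves.
- arm.hand_in(): hands the job in, once; it reports no verdict.
The state is a dict: "time_s": time; "joint_pos": joint angles; "dq": joint speeds; "effort": joint torques, N m; "position": TCP position; "tcp_rot": TCP orientation; "ft_force": force on the tool from outside, world axes, zero at the start; "torque": the same for the moment, N m; "width": finger opening in m.
Only numpy, scipy, OpenCV 4.12 (cv2) and the standard library are available. Lean on these libraries where they do the work, as an engineer would, in place of code of your own. Each camera call takes 0.05 s, during which the arm holds its last target. There are 200 camera calls.

### The job

Clear down the bench after the smear session: stand both orange-lidded sputum pots in the orange specimen tray, both green culture bottles in the green culture rack and the red (magenta-capped) stain bottle in the empty bay of the blue stain caddy, each upright on the floor of a bay of its own. Set everything down by hand rather than dropping it or knocking it over, and leave the stack of Petri dishes and the blue stain bottle standing where they are.

Things in the scene. Friction and masses are not known exactly. Their poses are not given: they have to be found in the camera images.
- pot_a: sputum pot: squat round white screw pot, body 42 mm diameter, with a ribbed orange lid 48 mm diameter from 52 to 66 mm up (66 mm is the total height); about 50 g. Origin at the centre of its underside; z is its upright axis, it is round, so its yaw means nothing. Stands loose on the bench at the start. Can be gripped from above across the lid.
- pot_b: a second sputum pot: squat round white screw pot, body 42 mm diameter, with a ribbed orange lid 48 mm diameter from 52 to 66 mm up (66 mm is the total height); about 50 g. Origin at the centre of its underside; z is its upright axis, it is round, so its yaw means nothing. Stands loose on the bench at the start. Can be gripped from above across the lid.
- culture_a: culture bottle: slim round bottle of pale green medium, 28 mm diameter up to 66 mm, then a short neck and a dark green cap 25 mm diameter from 72 to 90 mm up (total height 90 mm); about 70 g. Origin at the centre of its underside; z is its upright axis, it is round, so its yaw means nothing. Stands loose on the bench at the start. Can be gripped from above across the straight body.
- culture_b: a second culture bottle: slim round bottle of pale green medium, 28 mm diameter up to 66 mm, then a short neck and a dark green cap 25 mm diameter from 72 to 90 mm up (total height 90 mm); about 70 g. Origin at the centre of its underside; z is its upright axis, it is round, so its yaw means nothing. Stands loose on the bench at the start. Can be gripped from above across the straight body.
- fuchsin: red stain bottle: dark brown round bottle with a magenta cap; body 44 mm diameter and straight up to 68 mm, a shoulder, then a ribbed cap 28 mm diameter from 76 to 98 mm up (total height 98 mm); about 160 g. Origin at the centre of its underside; z is its upright axis, it is round, so its yaw means nothing. Stands loose on the bench at the start. Can be gripped from above across the straight body or the cap.
- blue_stain: blue stain bottle: dark blue round bottle with a blue cap, same shape as the red stain bottle: body 44 mm diameter and straight up to 68 mm, a shoulder, then a ribbed cap 28 mm diameter from 76 to 98 mm up (total height 98 mm); about 160 g. Origin at the centre of its underside. It already stands, loose, in the stain caddy in the bay on the caddy's +y side, and stays there.
- petri: stack of three small cream-coloured round Petri dishes, 60 mm diameter and 45 mm high in all; 90 g, loose, standing on the bench among the things to be sorted; it stays where it is. Origin at the centre of its underside.
- pot_tray: orange specimen tray with two square open-topped bays, 70 mm inside each way, centres at y = -37 and +37 mm; outside 78 x 152 x 30 mm; a low loop handle at each y end, 17 mm out. Walls 30, divider 26 mm high, 4 mm thick. Fixed. Origin under its centre on the bench, z up; bays in a row along its y axis, floors 4 mm above the bench.
- culture_rack: green culture rack with three square open-topped bays, 46 mm inside each way, centres at y = -50, 0 and +50 mm; outside 54 x 154 x 30 mm. End panels and an open grid of bars 4 mm thick (20 to 30 mm over the bench) part the bays. All three bays are empty at the start; any two will do. Fixed. Origin under its centre on the bench, z up; bays in a row along its y axis, floors 4 mm above the bench.
- stain_caddy: blue stain caddy with two square open-topped bays, 60 mm inside each way, centres at y = -32 and +32 mm; outside 68 x 132 x 30 mm; a low loop handle at each y end, 17 mm out. Walls 30, divider 26 mm high, 4 mm thick. The +32 bay holds the blue stain bottle, the -32 bay is empty. Fixed. Origin under its centre on the bench, z up; bays in a row along its y axis, floors 4 mm above the bench.
There are look-alikes about, which are no part of the job. Leave any yellow look-alike of the culture_b alone.

How it is judged (in metres and radians):
At the end, for the whole second after the job is handed in: Both pots stand in bays of the orange tray, both culture bottles in the green rack, the red stain bottle in the caddy's empty bay: between its bay walls, base within 8 mm of the floor, tilted under 0.1 rad, released, at rest; blue stain bottle and Petri stack upright in their places (x of pot_a in the frame of pot_tray between -0.02 and 0.02 m and y of pot_a in the frame of pot_tray between -0.062 and 0.062 m and z of pot_a in the frame of pot_tray between -0.002 and 0.012 m and angle between each of pot_a, pot_b, culture_a, culture_b, fuchsin, blue_stain, petri's own z axis and vertical below 0.1 rad and linear speed of each of pot_a, pot_b, culture_a, culture_b, fuchsin below 0.02 m/s and contact force between each of pot_a, pot_b, culture_a, culture_b, fuchsin and the fingers below 0.05 N and x of pot_b in the frame of pot_tray between -0.02 and 0.02 m and y of pot_b in the frame of pot_tray between -0.062 and 0.062 m and z of pot_b in the frame of pot_tray between -0.002 and 0.012 m and x of culture_a in the frame of culture_rack between -0.016 and 0.016 m and y of culture_a in the frame of culture_rack between -0.068 and 0.068 m and z of culture_a in the frame of culture_rack between -0.002 and 0.012 m and x of culture_b in the frame of culture_rack between -0.016 and 0.016 m and y of culture_b in the frame of culture_rack between -0.068 and 0.068 m and z of culture_b in the frame of culture_rack between -0.002 and 0.012 m and x of fuchsin in the frame of stain_caddy between -0.016 and 0.016 m and y of fuchsin in the frame of stain_caddy between -0.052 and -0.012 m and z of fuchsin in the frame of stain_caddy between -0.002 and 0.012 m and y of blue_stain in the frame of stain_caddy above 0.012 m); the robot touches nothing.
It fails at once if the Petri stack is shifted by more than 20 mm or tipped (distance of petri from where it was at the start of the episode above 0.02 m or angle between petri's own z axis and vertical above 0.35 rad).
It fails at once if the blue stain bottle is shifted by more than 20 mm or tipped (distance of blue_stain from where it was at the start of the episode above 0.02 m or angle between blue_stain's own z axis and vertical above 0.35 rad).
It fails at once if a pot or bottle is dropped (it moves faster than 0.75 m/s out of the fingers, a fall of about 30 mm) or knocked over (tilted more than 0.8 rad) ((linear speed of pot_a above 0.75 m/s and contact force between pot_a and the fingers below 0.05 N) or (linear speed of pot_b above 0.75 m/s and contact force between pot_b and the fingers below 0.05 N) or (linear speed of culture_a above 0.75 m/s and contact force between culture_a and the fingers below 0.05 N) or (linear speed of culture_b above 0.75 m/s and contact force between culture_b and the fingers below 0.05 N) or (linear speed of fuchsin above 0.75 m/s and contact force between fuchsin and the fingers below 0.05 N) or angle between any of pot_a, pot_b, culture_a, culture_b, fuchsin's own z axis and vertical above 0.8 rad).
It also fails if it takes over 115 s, if anything falls off the work surface, if the arm or the gripper's body presses on something with over 40 N, if the wrist force passes 120 N, or if a joint passes its speed limit or range.

## Working session

There is one attempt and no reset: what is moved stays moved. The work goes in short steps, each a Python script; the robot and the scene stay as the last script left them, time stands still between calls to the robot, and variables do not carry over. Pictures are saved under pics/ and viewed, about 12 in all and at most 16, crops included, and the job is handed in when it is done.

```bash
ls; mkdir -p pics
python3 - <<'E'
from rig import arm
import cv2,numpy as np
for n in("scene","top"):
    im,d=arm.camera(n); cv2.imwrite(f"pics/{n}0.png",im); np.save(f"pics/{n}0.npy",d)
    i=arm.camera_info(n); print(n,i)
print(arm.observe())
E
```

```text
pics
scene {'camera_matrix': array([[530.0103006 ,   0.        , 272.75720598],
       [  0.        , 530.0103006 , 213.69144317],
       [  0.        ,   0.        ,   1.        ]]), 'k1': 0.044240824738003344, 'rvec': array([ 1.79130811,  1.88603825, -0.66257414]), 'tvec': array([ 0.01355338, -0.37586674,  1.6472381 ])}
top {'camera_matrix': array([[507.6305186 ,   0.        , 282.91721569],
       [  0.        , 507.6305186 , 201.61801243],
       [  0.        ,   0.        ,   1.        ]]), 'k1': -0.11315663736697666, 'rvec': array([ 2.16999994, -2.17251984,  0.17538529]), 'tvec': array([-0.00470143,  0.50324724,  1.04077604])}
{'time_s': 0.1, 'joint_pos': array([ 6.37778702e+01,  1.51650987e+01,  9.19755472e+01, -8.39827629e-05,
        7.29792491e+01, -2.11448987e+00]), 'dq': array([-0.04312997, -0.10018161, -0.18174578,  0.00121299, -0.06254003,
        0.05452162]), 'effort': array([-2.48116639e-04, -5.16706181e+01, -3.68591881e+01, -5.16049045e-05,
        6.27165733e-03,  2.19613418e-05]), 'position': array([0.27540581, 0.6155058 , 0.23006357]), 'tcp_rot': array([[-9.12779862e-01,  4.08450818e-01, -9.23345547e-04],
       [ 4.08451854e-01,  9.12777934e-01, -1.87782984e-03],
       [ 7.58083059e-05, -2.09118747e-03, -9.99997811e-01]]), 'ft_force': array([-0.46795895, -0.19217625,  0.5890962 ]), 'torque': array([-0.00163611, -0.01219987, -0.01079729]), 'width': 0.08529308284116328}
```

View pics/scene0.png

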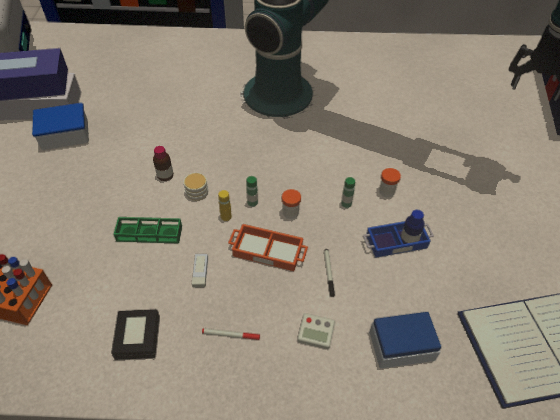

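View pics/top0.png

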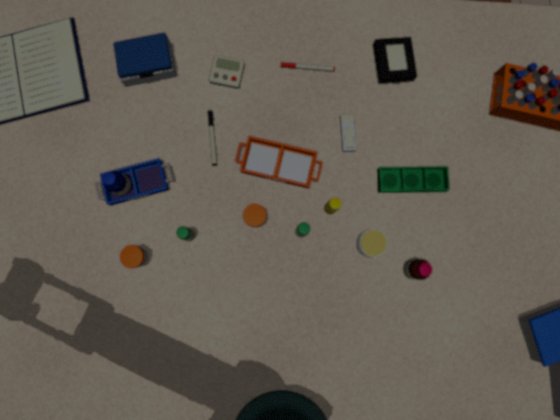

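The top view shows pots at (132,256) and (255,215), and green caps at (184,233) and (303,229). The yellow look-alike is at (334,205), the Petri stack at (371,243) and fuchsin at (420,269). The orange tray is at (279,162), the green rack at (413,180), and the blue caddy at (135,181) with the blue bottle on its left (+y) side.

The culture candidates are (184,233), (303,229) and (334,205). The first two have dark green caps and the third is yellow, so it isn't one of them. I'll measure and check an enlarged crop.

```bash
cat > vis.py <<'E'
import cv2,numpy as np
from rig import arm
def cloud(n,im,d):
    i=arm.camera_info(n);h,w=d.shape
    uv=np.mgrid[0:h,0:w][::-1].reshape(2,-1).T.astype(float)
    K=i["camera_matrix"]; s0=(uv-K[:2,2])/[K[0,0],K[1,1]]; s=s0.copy()
    for _ in range(10): s=s0/(1+i["k1"]*(s**2).sum(1,keepdims=True))
    R=cv2.Rodrigues(i["rvec"])[0]
    P=(np.c_[s,np.ones(len(s))]*d.reshape(-1,1)-i["tvec"])@R
    P[d.ravel()==0]=np.nan
    return P.reshape(h,w,3)
E
python3 - <<'E'
import cv2,numpy as np
from vis import *
im=cv2.imread("pics/top0.png"); d=np.load("pics/top0.npy"); P=cloud("top",im,d)
print("bench z",np.nanmedian(P[100:110,280:330,2]),np.nanstd(P[100:110,280:330,2]), np.nanmedian(P[300:310,400:430,2]))
for n,(u,v),h in [("pot1",(132,256),.066),("pot2",(255,215),.066),("cul1",(184,233),.09),("cul2",(303,229),.09),("yel",(334,205),.09),("petri",(371,243),.045),("fuch",(420,269),.098),("blue",(115,182),.098)]:
    Q=P[v-22:v+22,u-22:u+22].reshape(-1,3); t=Q[Q[:,2]>h-.006]
    (c,r)=cv2.minEnclosingCircle(t[:,:2].astype(np.float32))
    print(n,im[v,u],len(t),t.mean(0).round(4),"circ",np.round(c,4),round(r,4),"maxz",np.nanmax(Q[:,2]).round(4))
hsv=cv2.cvtColor(im,cv2.COLOR_BGR2HSV)
for n,b,hr in [("tray",(232,130,326,192),(3,18)),("rack",(372,160,452,197),(50,85)),("caddy",(95,155,178,207),(105,130))]:
    x0,y0,x1,y1=b;m=cv2.inRange(hsv,(hr[0],90,40),(hr[1],255,255))>0
    z=P[...,2]; m=m&(z>.024)&(z<.036); mm=np.zeros_like(m);mm[y0:y1,x0:x1]=m[y0:y1,x0:x1]
    p=P[mm][:,:2].astype(np.float32); print(n,len(p),cv2.minAreaRect(p),P[mm][:,2].mean())
cv2.imwrite("pics/crop1.png",cv2.resize(im[130:285,90:450],None,fx=2.2,fy=2.2,interpolation=cv2.INTER_CUBIC))
E
```

```text
bench z 0.0001584544629724665 0.0020384512037279557 -6.983532953297769e-05
pot1 [ 21  61 115] 431 [0.3876 0.3031 0.066 ] circ [0.3874 0.3035] 0.0246 maxz 0.0715
pot2 [ 18  61 113] 434 [0.4722 0.0556 0.0661] circ [0.4725 0.0556] 0.0242 maxz 0.0721
cul1 [50 87 30] 134 [0.4348 0.1964 0.0896] circ [0.4353 0.1967] 0.0132 maxz 0.0943
cul2 [49 85 28] 125 [ 0.4436 -0.0438  0.0898] circ [ 0.4438 -0.0438] 0.0129 maxz 0.0953
yel [ 10 113 113] 124 [ 0.4933 -0.1068  0.0896] circ [ 0.4936 -0.1074] 0.0128 maxz 0.095
petri [ 54 104 112] 654 [ 0.4155 -0.1928  0.0453] circ [ 0.4155 -0.1933] 0.0307 maxz 0.0516
fuch [43 11 99] 163 [ 0.3607 -0.2862  0.0977] circ [ 0.3607 -0.2867] 0.0146 maxz 0.1022
blue [36  9  6] 164 [0.541  0.3435 0.1014] circ [0.5418 0.3443] 0.015 maxz 0.1065
tray 779 ((0.5920328497886658, 0.00395762175321579), (0.18373268842697144, 0.08100856095552444), 76.46372985839844) 0.02970140516140818
rack 403 ((0.5545848608016968, -0.2897284924983978), (0.05266190320253372, 0.15275268256664276), 0.9254916906356812) 0.029497703274088787
caddy 480 ((0.5478222370147705, 0.31474941968917847), (0.07006803154945374, 0.134791299700737), 15.160528182983398) 0.030242530437098996
```

View pics/crop1.png

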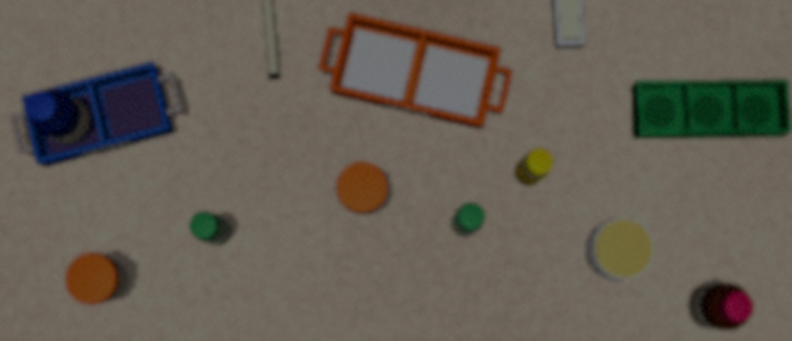

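Crop confirmed: two dark green caps at about (205,226) and (469,217), with yellow at (540,161) left alone. The magenta-capped bottle is at (735,305), and the empty caddy bay is the right-hand one at about (135,100). I'll start with the pot nearest the tray and time the cycle.

```bash
cat > pp.py <<'E'
from rig import arm
import numpy as np
def ori(deg):
    c,s=np.cos(np.radians(deg)),np.sin(np.radians(deg))
    return np.array([[-s,c,0],[c,s,0],[0,0,-1.]])
def place(name,src,dst,yaw_p,yaw,g,pre,rel,top=.17,dia=.03):
    """pick at src, stand at dst (floor 4 mm); g = TCP height over the object's base"""
    t0=arm.observe()["time_s"]
    arm.movep([*src,top],ori(yaw_p)); arm.gripper_to(pre)
    arm.move_straight([*src,g],v=.2); arm.gripper_to(dia-.012)
    w=arm.observe()["width"]; print(name,"width",round(w,4))
    if w<dia-.006: raise SystemExit("grasp missed")
    arm.move_straight([*src,top],v=.2)
    arm.movep([*dst,top],ori(yaw))
    w=arm.observe()["width"]
    if w<dia-.006: raise SystemExit("lost in transit")
    arm.move_straight([*dst,g+.010],v=.2)
    hit=arm.move_straight([*dst,g+.003],v=.04,stop_force=4)
    o=arm.observe(); print(" contact",hit,"z",o["position"].round(4),o["ft_force"].round(1))
    arm.gripper_to(rel); arm.move_straight([*dst,top],v=.2)
    t=arm.observe()["time_s"]; print(" took",round(t-t0,2),"clock",round(t,2))
T=np.array([.592,.004]); ty=np.array([.234,.972]); R=np.array([.5546,-.2897]); ry=np.array([-.016,1]); C=np.array([.5478,.3147]); cy=np.array([-.2615,.965])
E
python3 - <<'E'
from pp import *
print([arm.solve_ik([x,y,z],ori(a)) is not None for x,y,z,a in [(.3875,.3033,.033,15),(.3607,-.2865,.032,0),(.4436,-.0438,.03,0),(.435,.1965,.03,0),(.556,.284,.036,15),(.5546,-.34,.034,0)]])
place("pot2",(.4723,.0556),T+.037*ty,-13.5,-13.5,.033,.075,.07,top=.14,dia=.048)
import cv2; im,d=arm.camera("top"); cv2.imwrite("pics/c2.png",cv2.resize(im[110:290,90:450],None,fx=2.2,fy=2.2))
E
```

```text
[True, True, True, True, True, True]
pot2 width 0.0464
 contact True z [0.6024 0.04   0.0379] [-0.8 -0.9  4.5]
 took 6.65 clock 6.75
```

View pics/c2.png

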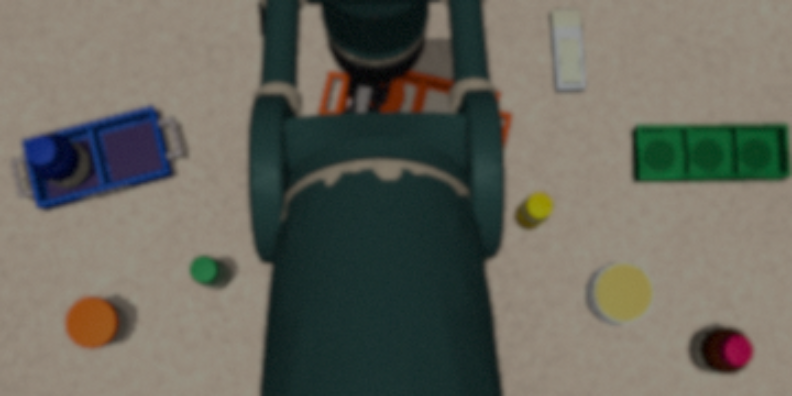

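The arm hides the tray at around (380,90). At 6.7 s per cycle there is plenty of time, so I'll do the next culture bottle and check the tray afterwards.

```bash
python3 - <<'E'
from pp import *
place("cul2",(.4437,-.0438),R+.05*ry,0,0,.030,.055,.045,top=.16,dia=.028)
import cv2
for n,b in(("top",(100,280,180,460)),("scene",(150,300,90,450))):
    im,d=arm.camera(n); cv2.imwrite(f"pics/c3{n}.png",cv2.resize(im[b[0]:b[1],b[2]:b[3]],None,fx=2.2,fy=2.2))
    np.save("pics/c3%s.npy"%n,d)
E
python3 - <<'E'
import cv2,numpy as np
a=cv2.imread("pics/c3top.png");b=cv2.imread("pics/c3scene.png")
w=780;f=lambda i:cv2.resize(i,(w,280))
cv2.imwrite("pics/c3.png",np.vstack([f(a),f(b)]))
E
```

```text
cul2 width 0.0271
 contact True z [ 0.5562 -0.2406  0.0356] [0.5 0.2 4.7]
 took 6.02 clock 12.82
```

View pics/c3.png

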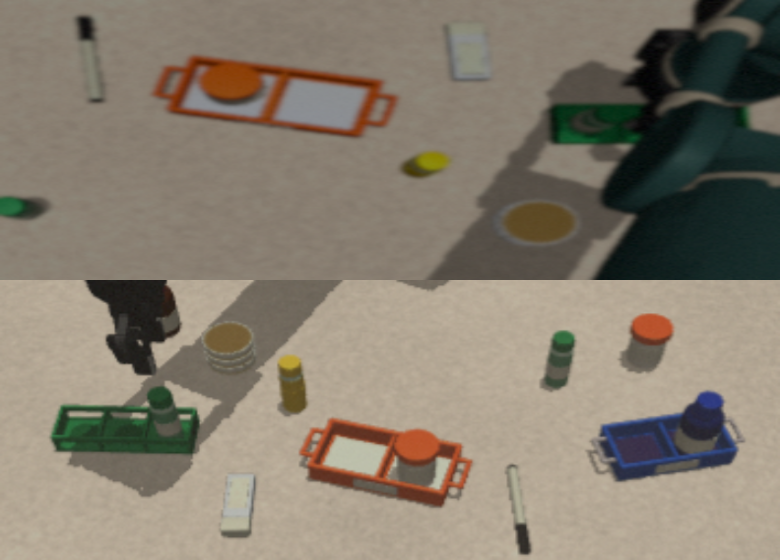

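pot2 stands in the tray's +y bay (lid at (417,445) in the scene half), and the culture bottle stands in the rack's right-hand bay (163,415). Fuchsin is next.

Run:
```python
from pp import *
place("fuchsin",(.3607,-.2865),C-.032*cy,0,15.2,.032,.075,.065,top=.19,dia=.044)
place("cul1",(.435,.1965),R-.05*ry,0,0,.030,.055,.045,top=.17,dia=.028)
import cv2
im,d=arm.camera("scene"); cv2.imwrite("pics/c4.png",cv2.resize(im[140:300,90:450],None,fx=2.2,fy=2.2))
```

```text
fuchsin width 0.043
 contact True z [0.5586 0.285  0.0377] [-1.5 -0.   3.9]
 took 8.07 clock 20.98
cul1 width 0.0267
 contact True z [ 0.5574 -0.3409  0.0356] [ 0.2 -0.1  4.5]
 took 7.16 clock 28.14
```

View pics/c4.png

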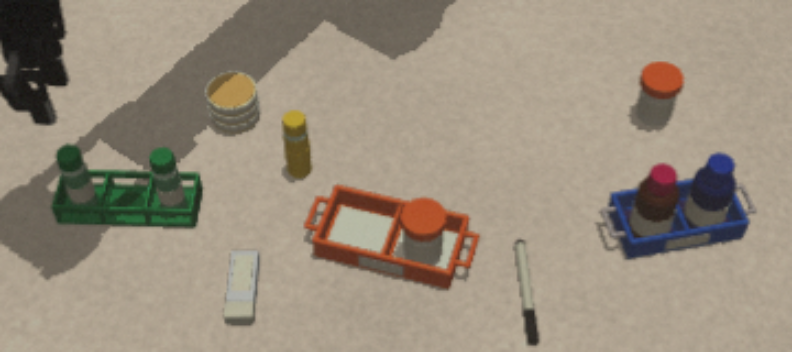

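Both cultures stand in the rack at (75,180) and (166,180), and fuchsin is beside the blue bottle at (656,205). One pot remains. After placing it I'll move clear and check from above.

Run:
```python
from pp import *
place("pot1",(.3875,.3033),T-.037*ty,0,-13.5,.033,.075,.07,top=.16,dia=.048)
arm.movep([.42,.05,.30],ori(0)); arm.movep([.05,-.45,.3],ori(-80))
arm.hold(.5)
import cv2
from vis import cloud
a,_=arm.camera("scene"); im,d=arm.camera("top"); P=cloud("top",im,d)
z=P[...,2]; 
def loc(O,yv,p): 
    yv=yv/np.linalg.norm(yv); xv=np.array([yv[1],-yv[0]]); return np.round([xv@(p-O),yv@(p-O)],4)
for n,e,h,O,yv in [("potA",T+.037*ty,.070,T,ty),("potB",T-.037*ty,.070,T,ty),("culA",R+.05*ry,.094,R,ry),("culB",R-.05*ry,.094,R,ry),("fuch",C-.032*cy,.102,C,cy),("blue",np.array([.541,.3435]),.102,C,cy),("petri",np.array([.4155,-.1928]),.045,np.array([.4155,-.1928]),np.array([0,1.]))]:
    q=P[(np.hypot(P[...,0]-e[0],P[...,1]-e[1])<.035)&(z>h-.006)&(z<h+.01)]
    print(n,len(q),loc(O,yv,q[:,:2].mean(0)),"top z",q[:,2].mean().round(4),"want",h,
      "slope",np.linalg.lstsq(np.c_[q[:,:2]-q[:,:2].mean(0),np.ones(len(q))],q[:,2],rcond=None)[0][:2].round(3))
print(arm.observe()["time_s"])
f=lambda i:cv2.resize(i,(780,295),interpolation=cv2.INTER_AREA)
cv2.imwrite("pics/c5.png",np.vstack([f(a[150:286,90:450]),f(im[130:266,90:450])]))
```

```text
pot1 width 0.0462
 contact True z [ 0.5855 -0.0318  0.039 ] [-1.5 -0.2  5.3]
 took 8.24 clock 36.43
potA 418 [0.0017 0.0367] top z 0.07 want 0.07 slope [-0.002 -0.01 ]
potB 418 [ 0.     -0.0351] top z 0.0701 want 0.07 slope [0.007 0.001]
culA 128 [0.0025 0.0483] top z 0.0939 want 0.094 slope [0.1   0.002]
culB 100 [ 0.0017 -0.0502] top z 0.0939 want 0.094 slope [ 0.053 -0.021]
fuch 156 [ 0.002  -0.0329] top z 0.102 want 0.102 slope [0.027 0.006]
blue 154 [0.0013 0.03  ] top z 0.1016 want 0.102 slope [0.001 0.046]
petri 654 [-0.  0.] top z 0.0454 want 0.045 slope [-0.     0.003]
40.175
```

View pics/c5.png

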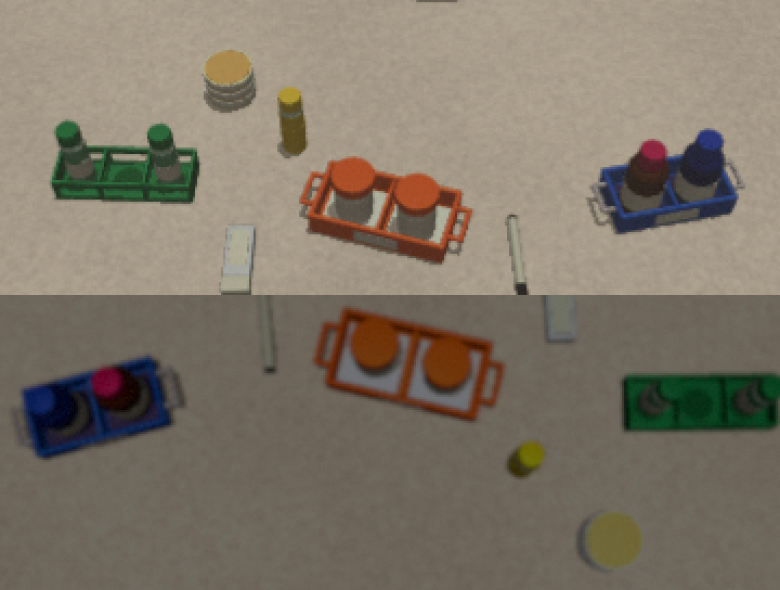

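All five items look upright in their bays, and the Petri stack hasn't moved. One number looks off: a 0.10 cap slope on one culture bottle. It may be depth noise or side-of-cap pixels, so I'll average frames and use the yellow bottle as a control.

Run:
```python
from pp import *
from vis import cloud
P=[cloud("top",*arm.camera("top")) for _ in range(12)]
P=np.nanmedian(P,0); z=P[...,2]
for n,e,h in [("culA",R+.05*ry,.094),("culB",R-.05*ry,.094),("yellow",np.array([.4935,-.107]),.09),("fuch",C-.032*cy,.102),("blue",np.array([.541,.3435]),.102)]:
    for lo in (.006,.003):
        q=P[(np.hypot(P[...,0]-e[0],P[...,1]-e[1])<.03)&(z>h-lo)&(z<h+.01)]
        c=q[:,:2].mean(0); print(n,lo,len(q),np.linalg.lstsq(np.c_[q[:,:2]-c,np.ones(len(q))],q[:,2],rcond=None)[0][:2].round(3),end=" | ")
        if lo>.004:
            b=P[(np.hypot(P[...,0]-e[0],P[...,1]-e[1])<.03)&(z>.04)&(z<h-.03)]; print("cap",c.round(4),end=" ")
    print()
```

```text
culA 0.006 127 [ 0.033 -0.032] | cap [ 0.5565 -0.2413] culA 0.003 120 [-0.001 -0.02 ] | 
culB 0.006 104 [ 0.017 -0.036] | cap [ 0.5571 -0.3398] culB 0.003 98 [-0.012 -0.009] | 
yellow 0.006 125 [ 0.04  -0.017] | cap [ 0.4933 -0.1069] yellow 0.003 120 [ 0.013 -0.011] | 
fuch 0.006 158 [0.038 0.058] | cap [0.5585 0.2834] fuch 0.003 145 [ 0.011 -0.   ] | 
blue 0.006 156 [0.026 0.045] | cap [0.5414 0.3439] blue 0.003 143 [ 0.014 -0.003] |
```

The slope was noise and side pixels: with averaging, all the caps are level and match the yellow control. Handing in.

```bash
python3 -c "
from rig import arm
print(arm.hand_in(), arm.observe()['time_s'])"
```

```text
the job is handed in; nothing more can be done
the job is handed in; nothing more can be done
```

The bench is cleared and the job is handed in at about 41 s of the 115 s allowed; `hand_in` gives no verdict. Both pots are in the orange tray, both culture bottles in the end bays of the green rack, and the red stain bottle in the caddy's empty −y bay. Each was set down until it touched the floor of its bay, then released.

**Last checks:**
- **Position:** all five are within about 3 mm of their bay centres. Their tops are at the height expected for standing on the bay floor, to within 0.1 mm.
- **Left in place:** the Petri stack and blue stain bottle are where they started, within measuring error (under 1 mm). I left the yellow look-alike alone.
- **One disagreement:** a single depth frame gave a 0.10 slope on one culture bottle's cap. Averaging 12 frames brought every cap I re-checked down to about 0.02 or less, in line with the untouched yellow bottle. I put the first value down to noise and side-of-cap pixels.

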